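Square a stack of carrier plates and bar it in

TASK

The four sample carrier plates lie skewed on one another in the squaring jig: first tap the stack from its open sides until every plate is flush against both steel stops and all edges line up. Then take the keeper bar from its slanted stand and lay it level across the stack in the jig's two brass V saddles, its red middle band midway between the saddles, and let go, leaving the stack square. Do not disturb the other things on the worktop.

Things in the scene. Friction and masses are not known exactly. Their poses are not given: they have to be found in the camera images.
- jig: fixed squaring jig; origin on the table straight below the centre of a stack that is fully home. Base 6 mm thick, x -78..72, y -101..83 mm. Steel back stop: inner face x = 60 mm, y -38..38; left stop: inner face y = 40 mm, x -58..50; stops reach z = 38 mm. The stack's front (-x) and right (-y) sides are open, but for a saddle post on the right
- bar_seat (a point): the middle of the keeper bar when it rests in both brass V saddles: (30, -7, 58) mm in the jig's frame, 20 mm above the stack's top; axes as the jig's, bar along y. Saddles (90 degree V, 20 mm long in y, 48 wide in x, tops at z = 65 mm) stand at jig x = 30, y = 68 and -82 mm on 26 mm wide posts
- bar_stand: fixed slanted stand; origin under its base (200 x 70 x 8 mm, long in x). The keeper bar lies loose in it, along the stand's x, rising 30 degrees from horizontal towards +x, middle 90 mm above the origin, in two open V saddles 70 mm below and above its middle (24 mm to each side of its axis), lower end on a stop; free all round between them
- keeper_bar: loose steel round bar, 20 mm diameter, 200 mm long, 0.25 kg, a red band 40 mm long round its middle, black rings near its ends; origin at its middle, x along the bar
- plate_1: bottom plate of the stack, bare aluminium, loose sample carrier plate 120 x 80 x 8 mm (x, y, z), about 0.1 kg; origin at the centre of its underside; fully home when its origin is at (0, 0, 6) mm in the jig's frame with axes parallel to the jig's
- plate_2: second plate of the stack, blue, loose sample carrier plate 120 x 80 x 8 mm (x, y, z), about 0.1 kg; origin at the centre of its underside; fully home when its origin is at (0, 0, 14) mm in the jig's frame with axes parallel to the jig's
- plate_3: third plate of the stack, bare aluminium, loose sample carrier plate 120 x 80 x 8 mm (x, y, z), about 0.1 kg; origin at the centre of its underside; fully home when its origin is at (0, 0, 22) mm in the jig's frame with axes parallel to the jig's
- plate_4: top plate of the stack, white, loose sample carrier plate 120 x 80 x 8 mm (x, y, z), about 0.1 kg; origin at the centre of its underside; fully home when its origin is at (0, 0, 30) mm in the jig's frame with axes parallel to the jig's
- objective_can_50: bystander, loose: white objective can with black cap, 39 mm across, 67 high, standing among the work; origin at its underside
- swab_jar: bystander, loose: glass jar of swabs, 60 mm across, 111 high, behind the work; origin at its underside
- air_blower: bystander, loose: red rubber blower, 54 mm across, 128 high, behind the work; origin at its underside
- wash_bottle: bystander, loose: wash bottle with red nozzle, 64 x 104 mm, 173 high, behind the work; origin at its underside; its body spans x -31 to +32, y -10 to +52 mm from the origin
- specimen_pot: bystander, loose: white screw-top pot, 47 mm across, 43 high, at the front left; origin at its underside
- tape_roll: bystander, loose: roll of tan tape lying flat, 96 mm across, 48 high, at the front right; origin at its underside

How it is judged:
By the outcome, as a careful person would: the job done as asked, in the order asked, and still so for the second after the job is handed in, with the robot touching nothing.
It also fails if it takes over 61 s, if anything falls off the work surface, if the arm or the gripper's body presses on something with over 40 N, if the wrist force passes 120 N, or if a joint passes its speed limit or range.

ROBOT

A 6-joint arm with a two-finger parallel gripper is mounted at the origin on a cart in front of the work surface, level with it; the furniture and walls round the work are solid. World frame = base frame: x ahead of the robot, y to its left, z up, the work surface at z = 0. Lengths are in mm, angles in rad, forces in N, time in s.
With the tool pointing down it reaches from about 300 to 850 mm from the base axis. Payload 4.2 kg.
Tool frame: the origin (TCP) lies at the very end of the fingers, on their centre line; the grasp point (between the pads) lies 19 mm behind it; z points along the fingers, y is the line along which they close (so a half turn about z gives the same grasp; the last joint's range is limited). The gripper opens to 91 mm and grips with 3 to 60 N. Pads are 32 mm wide; open, the fingers measure 118 mm over their backs; the gripper's body (76 mm by 178 mm) begins 60 mm behind the grasp point.
Start: joints at [-1.142, 0.32, 1.565, -0, 1.257, -0.02], TCP at [249.489, -518.072, 213.976] pointing down, gripper open.
Joint ranges: [-3.11, 3.11], [-0.84, 2.01], [0.21, 2.61], [-1.34, 4.49], [0.05, 2.63], [-2.56, 2.56]. Speed limits (rad/s): [2.57, 2.57, 3.14, 3.14, 3.14, 3.14].

INTERFACE

Orientations are given as [roll, pitch, yaw] about the fixed x, y, z axes, in that order (R = Rz(yaw) Ry(pitch) Rx(roll)).
In Python, from station import * gives the robot as it stands.
- The arm moves only by the tool step_arm, never from a script. Its argument "commands" is a list of rows, each an object with "slide": the shift along the tool's x, y, z normalised to -1 to 1, where 1 is 15 cm, a list of three; "rot": the turn, a rotation vector about the tool's x, y, z normalised to -1 to 1, where 1 is pi rad, a list of three; "hand": the opening, from 0 (shut) to 1 (fully open). In form: [{"slide": [dx, dy, dz], "rot": [wx, wy, wz], "hand": hand}, ...]. A call has 1 to 10 rows; each row is the pose to reach, as a shift and turn from the pose commanded when the call began, along the tool's axes at that moment, turning the shorter way round; what a row does not reach only later rows make up. A row lasts 1/8 s, in which the tool goes at most 62.5 mm and 10.7 degrees, less where a joint would pass 70% of its speed; a pose out of reach is approached as far as the arm can. A call with a number of a shift or a turn outside -1 to 1 is refused whole. A call with a gripper value outside its range is refused whole. The fingers move at their own pace and stop on an object; "grip_force" is the grip in N (left out, the last holds). Time passes only in rows, so rows that repeat a pose let the fingers close. It gives the time, the measured TCP pose, the force, the opening and the grip force at its end, in the units of the state.
- state(): the state, without advancing time (a new reading comes with each control period).
- grab_frame(name): name is "scene" or "top" or "wrist"; returns the picture (384x512x3 uint8, red, green, blue); there is no depth.
- camera_model(name): a dict with "intrinsics" (3x3 intrinsics, pixels), "k1" (the pictures are not rectified: a ray, as slopes to the right and down, at radius r is drawn at 1 + k1 r^2 times it, then the intrinsics apply), "rvec" (rotation vector, rad) and "tvec" (3), from world to camera coordinates, as OpenCV has them. Camera axes: x right, y down, z forward; pixel columns grow to the right and rows downward; lengths in mm; the calibration is good to about 2 mm. A picture is of the moment at which its call begins: read the wrist's pose just before it. camera_model takes no time and is no camera call; for the wrist camera it gives the pose at the moment of the call.
- hand_in(): hands the job in; it is judged then, once.
The state is a dict: "time": time; "qpos": joint angles; "joint_vel": joint speeds; "effort": joint torques, N m; "tcp_pos": TCP position; "orientation": TCP orientation; "ft_force": force on the tool from outside, world axes, zero at the start; "torque": the same for the moment, N m; "opening": opening from 0.0 (shut) to 1.0 (fully open); "grip_force": force on a finger pad.
Only numpy, scipy, OpenCV 4.12 (cv2) and the standard library are available. Lean on these libraries where they do the work, as an engineer would, in place of code of your own. Each camera call takes 0.05 s, during which the arm holds its last target. There are 200 camera calls.

## Working session

There is one attempt and no reset: what is moved stays moved. The work goes in short steps, Python scripts to look and compute and a tool call to move; the robot and the scene stay as the last step left them, time stands still between calls to the robot, and variables do not carry over. Pictures are saved under pics/ and viewed, at most 14 in all, crops included, and the job is handed in when it is done.

Besides the shell and the picture viewer there is one more tool, called after ">>>" as name(argument=value, ...), one argument or row to a line, values as JSON. step_arm: Moves the arm, as the interface text tells. Its arguments: {"type":"object","properties":{"commands":{"type":"array","items":{"type":"object","properties":{"slide":{"type":"array","items":{"type":"number"}},"rot":{"type":"array","items":{"type":"number"}},"hand":{"type":"number"}}}},"grip_force":{"type":"number"}},"required":["commands"]}

```bash
mkdir -p pics; ls
python3 - <<'E'
from station import *
import cv2
for n in("scene","top"):
    im=grab_frame(n); cv2.imwrite(f"pics/{n}0.png",cv2.resize(im[:,:,::-1],(800,600),interpolation=cv2.INTER_CUBIC))
    m=camera_model(n);print(n,m)
print(state())
E
```

```text
pics
scene {'intrinsics': array([[427.0189164 ,   0.        , 257.48946725],
       [  0.        , 427.0189164 , 187.650188  ],
       [  0.        ,   0.        ,   1.        ]]), 'k1': 0.03805562501186208, 'rvec': array([ 1.06666434, -2.21077056,  1.17929393]), 'tvec': array([320.73044994, 320.55003676, 882.82621158])}
top {'intrinsics': array([[467.15888098,   0.        , 254.34184502],
       [  0.        , 467.15888098, 189.72582699],
       [  0.        ,   0.        ,   1.        ]]), 'k1': -0.11357335394717041, 'rvec': array([ 2.16191773, -2.11519854,  0.14364731]), 'tvec': array([ -25.72581693,  558.7571756 , 1622.16822714])}
{'time': 0.1, 'qpos': array([-1.14203673e+00,  3.20242554e-01,  1.56556250e+00,  1.04185925e-05,
        1.25738579e+00, -2.00102678e-02]), 'joint_vel': array([ 0.00026672, -0.00117691, -0.00170506, -0.00124972,  0.00199049,
        0.00027429]), 'effort': array([-7.96922923e-04, -4.13332880e+01, -2.32511401e+01,  7.29344389e-02,
        4.21918184e-02, -6.66433198e-05]), 'tcp_pos': array([ 249.27884512, -517.65473437,  213.19385092]), 'orientation': array([-3.13999498e+00, -4.18820050e-05,  4.48766610e-01]), 'ft_force': array([ 0.38539784, -0.139492  , -0.5195846 ]), 'torque': array([ 0.00853104, -0.01564958,  0.00298311]), 'grip_force': 0.0, 'opening': 1.0007085005159562}
```

View pics/top0.png

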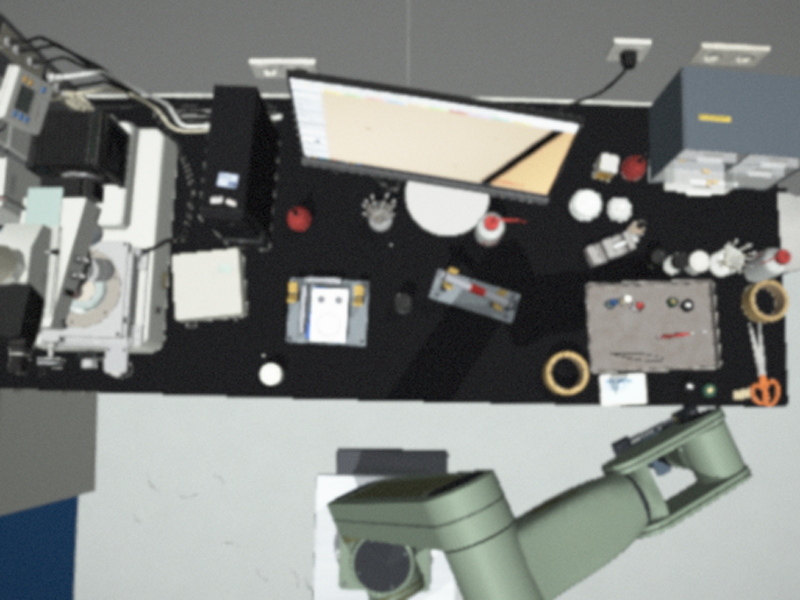

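View pics/scene0.png

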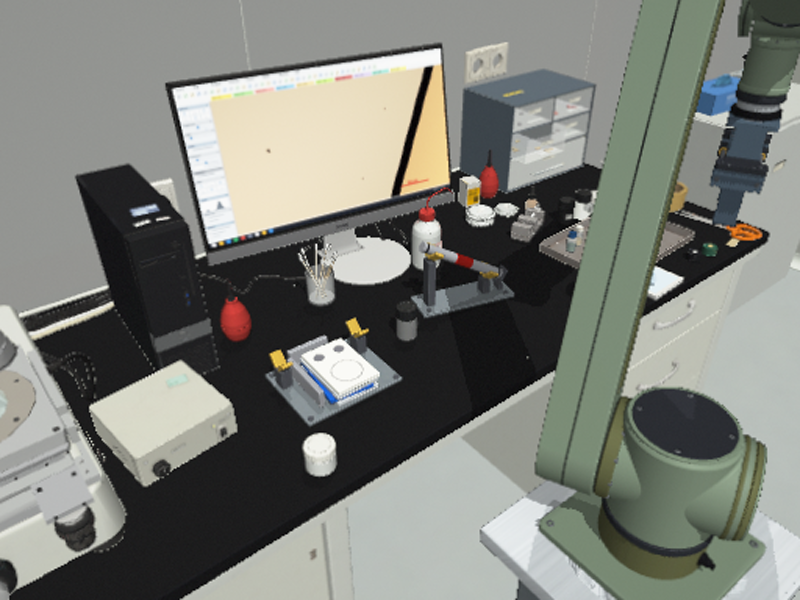

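The top view shows the jig around (328,312), the stand around (475,293) with its high end at left, and the can between them at (403,303). I'll convert these to world coordinates.

```bash
cat > h.py <<'E'
from station import *
import numpy as np, cv2
from scipy.spatial.transform import Rotation as R
def ray(m,px):
    p=cv2.undistortPoints(np.array(px,float).reshape(-1,1,2),m["intrinsics"],np.array([m["k1"],0,0,0]))[:,0]
    Rm=cv2.Rodrigues(np.array(m["rvec"]))[0]; c=-Rm.T@np.array(m["tvec"])
    return c,np.c_[p,np.ones(len(p))]@Rm
def at(m,px,z):
    c,d=ray(m,px); z=np.broadcast_to(z,len(d)); return c+d*((z-c[2])/d[:,2])[:,None]
def proj(m,P):
    return cv2.projectPoints(np.array(P,float).reshape(-1,1,3),np.array(m["rvec"]),np.array(m["tvec"]),m["intrinsics"],np.array([m["k1"],0,0,0]))[0][:,0]
def mv(goal,rpy):
    """slide and rot numbers from current pose to goal"""
    s=state(); R0=R.from_euler('xyz',s["orientation"]); 
    print("slide",np.round(R0.inv().apply(np.array(goal)-s["tcp_pos"])/150,4),"rot",np.round((R0.inv()*R.from_euler('xyz',rpy)).as_rotvec()/np.pi,4))
E
python3 - <<'E'
from h import *
m=camera_model("top")
k=.64
def a(px,z): print(np.round(at(m,np.array(px)*k,z),0).tolist())
a([[290,278],[369,282],[286,344],[366,347]],6)   # jig base corners
a([[438,270],[521,293],[428,296],[515,321]],8)  # stand base corners
a([[478,291]],100); a([[452,271],[508,298]],[135,65])
a([[403,303]],67);a([[299,215]],100);a([[380,205]],100);a([[490,225]],150);a([[270,374]],43);a([[566,373]],48)
m=camera_model("wrist");print(m)
s=state();Rt=R.from_euler('xyz',s["orientation"]);Rm=cv2.Rodrigues(np.array(m["rvec"]))[0]
print("cam in tool",Rt.inv().apply(-Rm.T@m["tvec"]-s["tcp_pos"]),(Rt.inv().as_matrix()@Rm.T).round(3))
E
```

```text
[[603.0, 240.0, 6.0], [597.0, 54.0, 6.0], [448.0, 243.0, 6.0], [445.0, 57.0, 6.0]]
[[629.0, -106.0, 8.0], [578.0, -301.0, 8.0], [567.0, -84.0, 8.0], [512.0, -287.0, 8.0]]
[[566.0, -191.0, 100.0]]
[[603.0, -132.0, 135.0], [557.0, -262.0, 65.0]]
[[541.0, -27.0, 67.0]]
[[731.0, 211.0, 100.0]]
[[757.0, 29.0, 100.0]]
[[703.0, -212.0, 150.0]]
[[376.0, 270.0, 43.0]]
[[392.0, -396.0, 48.0]]
{'intrinsics': array([[272.37307833,   0.        , 251.64395612],
       [  0.        , 272.37307833, 193.64404915],
       [  0.        ,   0.        ,   1.        ]]), 'k1': -0.04522715292498139, 'rvec': array([-2.44649886,  1.53867155,  0.22602586]), 'tvec': array([-573.95075067,  -32.63588605,  391.95043031])}
cam in tool [ 7.95032587e+01  4.44023530e-02 -1.70623241e+02] [[-0.001 -0.959 -0.284]
 [ 1.    -0.001 -0.001]
 [ 0.001 -0.284  0.959]]
```

```bash
python3 -c "
from h import *
mv([570,-190,280],[np.pi,0,0])"
```

```text
slide [ 2.8741 -1.0411 -0.4436] rot [-5.000e-04  1.000e-04  1.428e-01]
```

>>> step_arm(
  commands=[
    {"slide": [1,-0.35,-0.44],"rot": [0,0,0],"hand": 1},
    {"slide": [1,-0.35,-0.44],"rot": [0,0,0],"hand": 1},
    {"slide": [1,-0.35,-0.44],"rot": [0,0,0],"hand": 1},
  ],
)

```text
time: 0.48
tcp_pos: [363.1, -404.1, 280.6]
orientation: [3.142, -0.0, 0.449]
ft_force: [0.6, -0.4, -0.2]
opening: 1.002
grip_force: 0.0
```

>>> step_arm(
  commands=[
    {"slide": [1,-0.35,0],"rot": [0,0,0],"hand": 1},
    {"slide": [1,-0.35,0],"rot": [0,0,0],"hand": 1},
    {"slide": [1,-0.35,0],"rot": [0,0,0],"hand": 1},
  ],
)

```text
time: 0.85
tcp_pos: [475.8, -290.9, 279.5]
orientation: [-3.141, -0.0, 0.451]
ft_force: [1.0, -0.7, -0.5]
opening: 1.002
grip_force: 0.0
```

>>> step_arm(
  commands=[
    {"slide": [0.87,-0.34,0],"rot": [0,0,0.143],"hand": 1},
    {"slide": [0.87,-0.34,0],"rot": [0,0,0.143],"hand": 1},
    {"slide": [0.87,-0.34,0],"rot": [0,0,0.143],"hand": 1},
    {"slide": [0.87,-0.34,0],"rot": [0,0,0.143],"hand": 1},
  ],
)

```text
time: 1.35
tcp_pos: [570.3, -189.4, 279.1]
orientation: [-3.141, 0.001, 0.003]
ft_force: [-0.3, -0.6, -0.5]
opening: 1.003
grip_force: 0.0
```

Run:
```python
from h import *
s=state();print(s["time"],s["tcp_pos"],s["orientation"])
import pickle
m=camera_model("wrist");im=grab_frame("wrist");pickle.dump(m,open("m1.pkl","wb"));cv2.imwrite("pics/w1raw.png",im[:,:,::-1])
cv2.imwrite("pics/w1.png",cv2.resize(im[:,:,::-1],(800,600),interpolation=cv2.INTER_CUBIC))
mv([510,150,250],[np.pi,0,0])
```

```text
1.35 [ 570.27269742 -189.39344183  279.05585332] [-3.14124900e+00  1.45819406e-03  3.34086249e-03]
slide [-0.3909 -2.2708  0.1954] rot [0.0001 0.0005 0.0007]
```

View pics/w1.png

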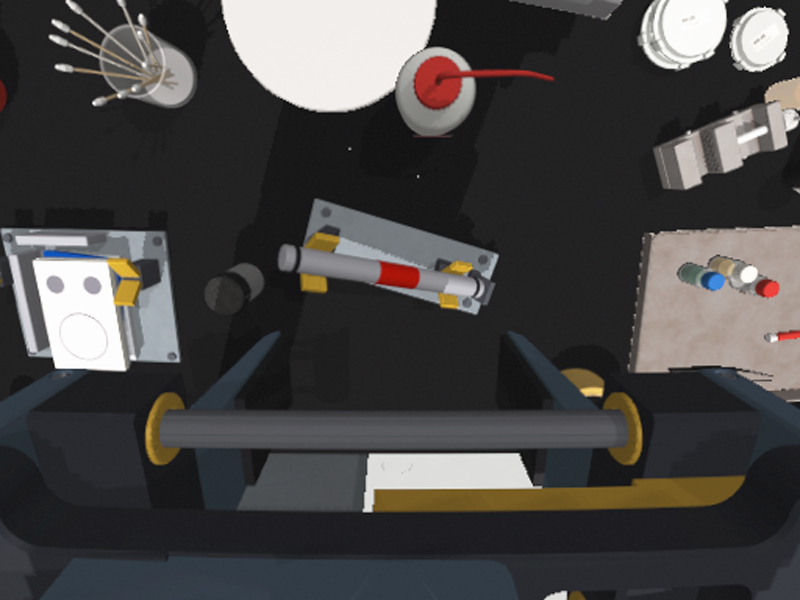

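The wrist view shows the stand base's back corners at (315,199) and (498,255), the bar's high end at (288,258), its red band at (399,274) and its low end near (481,287). I'll fit the stand pose and move to the jig.

Run:
```python
from h import *
import pickle
from scipy.optimize import least_squares
m=pickle.load(open("m1.pkl","rb"))
L=np.array([[100,-35,8],[-100,-35,8],[0,0,90]]);px=np.array([[315,199],[498,255],[399,274]])*.64
f=lambda p:(proj(m,R.from_euler('z',p[2]).apply(L)+[p[0],p[1],0])-px).ravel()
r=least_squares(f,[568,-192,1.3]);print(r.x,r.fun)
P=R.from_euler('z',r.x[2]).apply([[86.6,0,140],[-86.6,0,40],[-100,35,8],[100,35,8]])+[r.x[0],r.x[1],0]
print(proj(m,P)/.64)
im=cv2.imread("pics/w1raw.png").astype(int)
k=(im[:,:,2]>130)&(im[:,:,1]<60);k[:150]=0;k[200:]=0;k[:,:220]=0;k[:,300:]=0
print("band",np.argwhere(k).mean(0)[::-1]/.64)
```

```text
[ 566.84123009 -194.74978502    1.27810736] [-0.69141824 -0.96324512  0.60172477 -0.4227008   0.09301713  1.28140894]
[[287.9188612  258.11358675]
 [481.53824734 289.36665045]
 [476.14797206 314.91977847]
 [297.92228987 262.58135595]]
band [398.29861111 274.4890873 ]
```

>>> step_arm(
  commands=[
    {"slide": [0,-1,0],"rot": [0,0,0],"hand": 1},
    {"slide": [0,-1,0],"rot": [0,0,0],"hand": 1},
    {"slide": [0,-1,0],"rot": [0,0,0],"hand": 1},
  ],
)

```text
time: 1.78
tcp_pos: [568.6, -39.5, 280.1]
orientation: [-3.141, 0.0, 0.002]
ft_force: [0.9, -0.8, 0.8]
opening: 0.997
grip_force: 0.0
```

>>> step_arm(
  commands=[
    {"slide": [-0.3,-1,0.1],"rot": [0,0,0],"hand": 0.5},
    {"slide": [-0.3,-1,0.1],"rot": [0,0,0],"hand": 0.5},
    {"slide": [-0.3,-1,0.1],"rot": [0,0,0],"hand": 0.5},
    {"slide": [-0.3,-1,0.1],"rot": [0,0,0],"hand": 0.5},
  ],
)

```text
time: 2.28
tcp_pos: [523.7, 109.5, 264.9]
orientation: [3.141, 0.001, 0.002]
ft_force: [0.9, -0.2, 0.0]
opening: 0.589
grip_force: 0.0
```

Run:
```python
from h import *
s=state();print(s["time"],s["tcp_pos"],s["orientation"])
import pickle
m=camera_model("wrist");im=grab_frame("wrist");pickle.dump(m,open("m2.pkl","wb"));cv2.imwrite("pics/w2raw.png",im[:,:,::-1])
p=proj(m,[[526,158,20]])[0];print(p)
x0=int(max(0,min(312,p[0]-100)));y0=int(max(0,min(234,p[1]-75)));print(x0,y0)
cv2.imwrite("pics/w2.png",cv2.resize(im[y0:y0+150,x0:x0+200,::-1],(800,600),interpolation=cv2.INTER_CUBIC))
```

```text
2.275 [523.70733767 109.51680829 264.89893332] [3.14101254e+00 5.55749871e-04 2.42763176e-03]
[220.0116926  164.96782081]
120 89
```

View pics/w2.png

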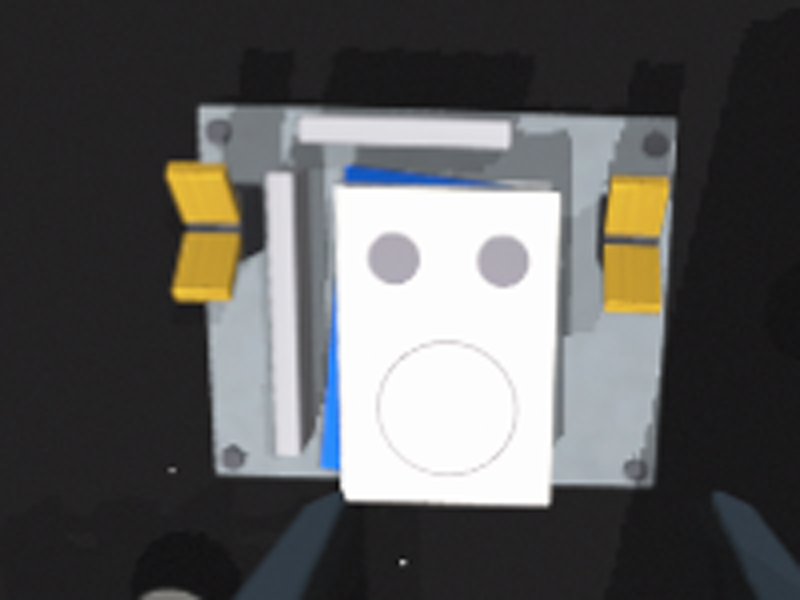

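The crop shows the jig base corners at (198,104), (677,119), (655,487) and (217,474). The back stop's inner edge runs (299,143)-(510,149). The white plate's corners are (335,185), (561,192), (549,506) and (343,499), and blue shows at its left.

```bash
cat > jig.py <<'E'
from h import *
import pickle
from scipy.optimize import least_squares
m=pickle.load(open("m2.pkl","rb"))
c=lambda p:np.array(p)/4.+[119.6,88.6]
L=np.array([[72,83,6],[72,-101,6],[-78,-101,6],[-78,83,6],[60,38,38],[60,-38,38],[50,40,38],[-58,40,38]])
px=c([[198,104],[677,119],[655,487],[217,474],[299,143],[510,149],[293,172],[300,455]])
f=lambda p:(proj(m,R.from_euler('z',p[2]).apply(L)+[p[0],p[1],0])-px).ravel()
r=least_squares(f,[526,158,-.02]);print(r.x,r.fun.reshape(-1,2).round(1).tolist())
J=r.x
w=at(m,c([[335,185],[561,192],[549,506],[343,499]]),38)
b=at(m,c([[346,166],[322,467]]),22)
lj=lambda P:R.from_euler('z',-J[2]).apply(P-[J[0],J[1],0]).round(1)
print("white",lj(w),"blue",lj(b))
E
python3 jig.py
```

```text
[ 5.27014933e+02  1.54845128e+02 -2.91889438e-02] [[-0.4, -0.0], [0.4, -0.3], [-0.2, 0.2], [-0.4, 0.3], [-0.3, -0.1], [0.4, -0.1], [-0.0, -0.3], [0.3, 0.6]]
white [[ 45.4  25.   38. ]
 [ 45.3 -56.1  38. ]
 [-75.1 -56.1  38. ]
 [-74.7  24.2  38. ]] blue [[ 51.2  23.5  22. ]
 [-67.4  35.1  22. ]]
```

```bash
cat >> h.py <<'E'
J=[527.0,154.8,-0.029]; S=[566.8,-194.7,1.278]
def W(F,p): return R.from_euler('z',F[2]).apply(p)+[F[0],F[1],0]
E
python3 -c "
from h import *
mv(W(J,[-105,-8,80]),[np.pi,0,J[2]])
mv(W(J,[-105,-8,9]),[np.pi,0,J[2]])"
```

```text
slide [-0.6841 -0.2782  1.2333] rot [ 0.0004 -0.0001  0.0095]
slide [-0.6841 -0.2787  1.7066] rot [ 0.0004 -0.0001  0.0095]
```

>>> step_arm(
  commands=[
    {"slide": [-0.684,-0.278,0.9],"rot": [0,0,0.0095],"hand": 0.47},
    {"slide": [-0.684,-0.278,0.9],"rot": [0,0,0.0095],"hand": 0.47},
    {"slide": [-0.684,-0.278,0.9],"rot": [0,0,0.0095],"hand": 0.47},
    {"slide": [-0.684,-0.278,0.9],"rot": [0,0,0.0095],"hand": 0.47},
    {"slide": [-0.684,-0.278,0.9],"rot": [0,0,0.0095],"hand": 0.47},
  ],
)

```text
time: 2.95
tcp_pos: [424.4, 150.2, 131.1]
orientation: [-3.141, -0.003, -0.032]
ft_force: [-0.1, -0.3, -0.0]
opening: 0.472
grip_force: 0.0
```

```bash
python3 -c "
from h import *
print(state()['orientation'])
mv(W(J,[-105,-8,9]),[np.pi,0,J[2]])"
```

```text
[-3.14112177 -0.00334145 -0.03162797]
slide [-0.02    0.0035  0.8136] rot [-0.0001 -0.0011 -0.0008]
```

>>> step_arm(
  commands=[
    {"slide": [0,0,0.6],"rot": [0,0,0],"hand": 0.47},
    {"slide": [0,0,0.81],"rot": [0,0,0],"hand": 0.47},
    {"slide": [0,0,0.81],"rot": [0,0,0],"hand": 0.47},
    {"slide": [0,0,0.81],"rot": [0,0,0],"hand": 0.47},
  ],
)

```text
time: 3.45
tcp_pos: [425.2, 151.3, 10.5]
orientation: [-3.14, -0.005, -0.031]
ft_force: [1.1, 0.2, 0.6]
opening: 0.471
grip_force: 0.0
```

```bash
cat >> h.py <<'E'
def jl():
    s=state(); print(s["time"],"jig",R.from_euler('z',-J[2]).apply(s["tcp_pos"]-[J[0],J[1],0]).round(1),"F",R.from_euler('z',-J[2]).apply(s["ft_force"]).round(1),"rpy",s["orientation"].round(4))
E
python3 -c "
from h import *
jl()
mv(W(J,[-77,-8,9]),[np.pi,0,J[2]])"
```

```text
3.45 jig [-101.7   -6.4   10.5] F [1.1 0.2 0.6] rpy [-3.1401 -0.0046 -0.0312]
slide [0.1644 0.0103 0.0105] rot [-0.0005 -0.0015 -0.0007]
```

>>> step_arm(
  commands=[
    {"slide": [0.02,0,0.005],"rot": [0,0,0],"hand": 0.47},
    {"slide": [0.04,0,0.005],"rot": [0,0,0],"hand": 0.47},
    {"slide": [0.06,0,0.005],"rot": [0,0,0],"hand": 0.47},
    {"slide": [0.08,0,0.005],"rot": [0,0,0],"hand": 0.47},
    {"slide": [0.1,0,0.005],"rot": [0,0,0],"hand": 0.47},
    {"slide": [0.12,0,0.005],"rot": [0,0,0],"hand": 0.47},
    {"slide": [0.14,0,0.005],"rot": [0,0,0],"hand": 0.47},
  ],
)

```text
time: 4.32
tcp_pos: [442.9, 150.3, 7.5]
orientation: [3.141, 0.001, -0.03]
ft_force: [-0.7, 0.5, -0.7]
opening: 0.47
grip_force: 0.7
```

```bash
python3 -c "
from h import *
jl()"
```

```text
4.325 jig [-83.9  -7.    7.5] F [-0.7  0.5 -0.7] rpy [ 3.1412e+00  1.0000e-03 -3.0300e-02]
```

>>> step_arm(
  commands=[
    {"slide": [0.015,0,-0.01],"rot": [0,0,0],"hand": 0.47},
    {"slide": [0.03,0,-0.01],"rot": [0,0,0],"hand": 0.47},
    {"slide": [0.045,0,-0.01],"rot": [0,0,0],"hand": 0.47},
    {"slide": [0.045,0,-0.01],"rot": [0,0,0],"hand": 0.47},
  ],
)

```text
time: 4.82
tcp_pos: [448.8, 149.7, 8.8]
orientation: [3.141, 0.003, -0.03]
ft_force: [-5.0, -1.6, -1.0]
opening: 0.466
grip_force: 2.1
```

>>> step_arm(
  commands=[
    {"slide": [0.01,0,0],"rot": [0,0,0],"hand": 0.47},
    {"slide": [0.01,0,0],"rot": [0,0,0],"hand": 0.47},
  ],
)

```text
time: 5.08
tcp_pos: [449.1, 149.6, 8.8]
orientation: [3.14, 0.005, -0.031]
ft_force: [-7.6, -0.8, 1.8]
opening: 0.471
grip_force: 3.5
```

>>> step_arm(
  commands=[
    {"slide": [0.01,0,0],"rot": [0,0,0],"hand": 0.47},
    {"slide": [0.01,0,0],"rot": [0,0,0],"hand": 0.47},
  ],
)

```text
time: 5.32
tcp_pos: [449.5, 149.5, 8.6]
orientation: [3.14, 0.007, -0.031]
ft_force: [-8.6, 0.1, 3.0]
opening: 0.472
grip_force: 4.5
```

Run:
```python
from h import *
jl()
import pickle
m=camera_model("wrist");im=grab_frame("wrist");pickle.dump(m,open("m3.pkl","wb"));cv2.imwrite("pics/w3raw.png",im[:,:,::-1])
cv2.imwrite("pics/w3.png",cv2.resize(im[:,:,::-1],(800,600),interpolation=cv2.INTER_CUBIC))
```

```text
5.325 jig [-77.3  -7.6   8.6] F [-8.6 -0.1  3. ] rpy [ 3.1398  0.0071 -0.0305]
```

View pics/w3.png

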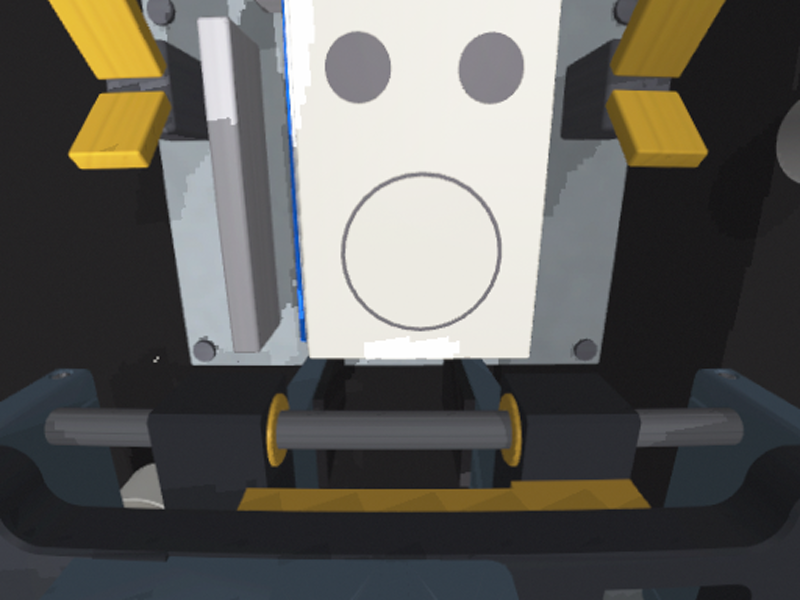

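White is now square to the jig, the fingers are on its front edge (rows ~355), and blue still shows slightly at the left (x 285-305). Contact at jig x = -77 matches the home position. Next I'll back off and go to the right side.

>>> step_arm(
  commands=[
    {"slide": [-0.08,0,0],"rot": [0,0,0],"hand": 0.47},
    {"slide": [-0.2,0,-0.05],"rot": [0,0,0],"hand": 0.47},
    {"slide": [-0.2,0.25,-0.05],"rot": [0,0,0],"hand": 0},
    {"slide": [-0.2,0.5,-0.05],"rot": [0,0,0],"hand": 0},
    {"slide": [-0.2,0.52,-0.05],"rot": [0,0,0],"hand": 0},
    {"slide": [-0.2,0.52,-0.05],"rot": [0,0,0],"hand": 0},
    {"slide": [-0.2,0.52,-0.05],"rot": [0,0,0],"hand": 0},
    {"slide": [-0.2,0.52,-0.05],"rot": [0,0,0],"hand": 0},
  ],
  grip_force=20,
)

```text
time: 6.38
tcp_pos: [420.8, 73.7, 16.7]
orientation: [-3.142, -0.0, -0.029]
ft_force: [0.1, 0.5, 0.4]
opening: 0.001
grip_force: 0.0
```

```bash
python3 -c "
from h import *
jl()
mv(W(J,[-25,-85,9.5]),[np.pi,0,J[2]])"
```

```text
6.375 jig [-103.8  -84.1   16.7] F [0.1 0.5 0.4] rpy [-3.1415e+00 -4.0000e-04 -2.9100e-02]
slide [0.5255 0.0059 0.0483] rot [-0.     -0.0001 -0.    ]
```

>>> step_arm(
  commands=[
    {"slide": [0.25,0,0.02],"rot": [0,0,0],"hand": 0},
    {"slide": [0.525,0,0.048],"rot": [0,0,0],"hand": 0},
    {"slide": [0.525,0,0.048],"rot": [0,0,0],"hand": 0},
    {"slide": [0.525,-0.04,0.048],"rot": [0,0,0],"hand": 0},
    {"slide": [0.525,-0.06,0.048],"rot": [0,0,0],"hand": 0},
    {"slide": [0.525,-0.08,0.048],"rot": [0,0,0],"hand": 0},
    {"slide": [0.525,-0.1,0.048],"rot": [0,0,0],"hand": 0},
    {"slide": [0.525,-0.12,0.048],"rot": [0,0,0],"hand": 0},
    {"slide": [0.525,-0.14,0.048],"rot": [0,0,0],"hand": 0},
    {"slide": [0.525,-0.16,0.048],"rot": [0,0,0],"hand": 0},
  ],
)

```text
time: 7.62
tcp_pos: [499.7, 94.5, 9.4]
orientation: [3.141, 0.001, -0.03]
ft_force: [-1.3, -3.0, 0.8]
opening: 0.003
grip_force: 1.2
```

```bash
python3 -c "
from h import *
jl()"
```

```text
7.625 jig [-25.5 -61.1   9.4] F [-1.2 -3.   0.8] rpy [ 3.1408e+00  8.0000e-04 -3.0000e-02]
```

>>> step_arm(
  commands=[
    {"slide": [0,-0.015,0],"rot": [0,0,0],"hand": 0},
    {"slide": [0,-0.03,0],"rot": [0,0,0],"hand": 0},
    {"slide": [0,-0.04,0],"rot": [0,0,0],"hand": 0},
    {"slide": [0,-0.04,0],"rot": [0,0,0],"hand": 0},
  ],
)

```text
time: 8.12
tcp_pos: [500.2, 100.8, 9.5]
orientation: [-3.141, -0.0, -0.03]
ft_force: [-1.7, -1.1, 0.8]
opening: 0.006
grip_force: 0.7
```

>>> step_arm(
  commands=[
    {"slide": [0,-0.01,0],"rot": [0,0,0],"hand": 0},
    {"slide": [0,-0.02,0],"rot": [0,0,0],"hand": 0},
    {"slide": [0,-0.02,0],"rot": [0,0,0],"hand": 0},
  ],
)

```text
time: 8.5
tcp_pos: [500.4, 103.8, 9.5]
orientation: [-3.142, -0.0, -0.03]
ft_force: [-1.8, -1.0, 0.9]
opening: 0.007
grip_force: 0.7
```

```bash
python3 -c "
from h import *
jl()"
```

```text
8.5 jig [-25.1 -51.8   9.5] F [-1.8 -1.1  0.9] rpy [-3.1415e+00 -1.0000e-04 -3.0300e-02]
```

>>> step_arm(
  commands=[
    {"slide": [0,-0.01,0],"rot": [0,0,0],"hand": 0},
    {"slide": [0,-0.02,0],"rot": [0,0,0],"hand": 0},
    {"slide": [0,-0.02,0],"rot": [0,0,0],"hand": 0},
  ],
)

```text
time: 8.88
tcp_pos: [500.6, 105.2, 9.5]
orientation: [3.139, -0.0, -0.029]
ft_force: [0.0, -8.6, 1.0]
opening: 0.01
grip_force: 4.5
```

>>> step_arm(
  commands=[
    {"slide": [0,-0.01,0],"rot": [0,0,0],"hand": 0},
    {"slide": [0,-0.02,0],"rot": [0,0,0],"hand": 0},
    {"slide": [0,-0.02,0],"rot": [0,0,0],"hand": 0},
  ],
)

```text
time: 9.25
tcp_pos: [500.7, 105.3, 9.5]
orientation: [3.134, 0.0, -0.027]
ft_force: [2.2, -22.0, 2.5]
opening: 0.004
grip_force: 10.9
```

Run:
```python
from h import *
jl()
import pickle
im=grab_frame("wrist");cv2.imwrite("pics/w4.png",cv2.resize(im[:,:,::-1],(800,600),interpolation=cv2.INTER_CUBIC))
```

```text
9.25 jig [-24.9 -50.2   9.5] F [  2.9 -21.9   2.5] rpy [ 3.1343  0.     -0.0265]
```

View pics/w4.png

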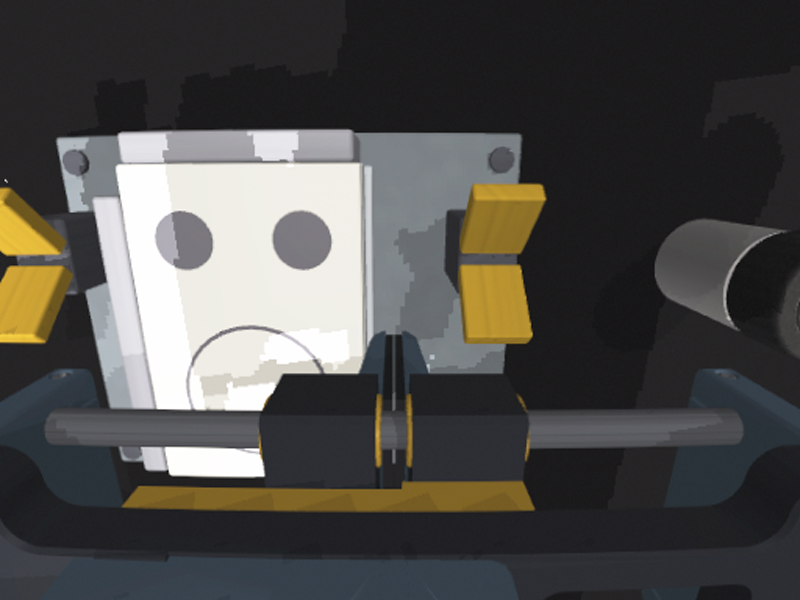

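The stack now sits against both stops. The sliver at (363-371, 165-340) is about as wide as the stack's side face would look. I'll repeat the front tap, then inspect from above.

>>> step_arm(
  commands=[
    {"slide": [0,0.1,0],"rot": [0,0,0],"hand": 0},
    {"slide": [0,0.25,0],"rot": [0,0,0],"hand": 0},
    {"slide": [-0.25,0.25,0],"rot": [0,0,0],"hand": 0},
    {"slide": [-0.53,0.25,-0.03],"rot": [0,0,0],"hand": 0},
    {"slide": [-0.53,0.25,-0.03],"rot": [0,0,0],"hand": 0},
    {"slide": [-0.53,-0.1,-0.03],"rot": [0,0,0],"hand": 0.47},
    {"slide": [-0.53,-0.32,-0.03],"rot": [0,0,0],"hand": 0.47},
    {"slide": [-0.53,-0.32,-0.03],"rot": [0,0,0],"hand": 0.47},
    {"slide": [-0.53,-0.32,-0.03],"rot": [0,0,0],"hand": 0.47},
    {"slide": [-0.53,-0.32,-0.03],"rot": [0,0,0],"hand": 0.47},
  ],
)

```text
time: 10.55
tcp_pos: [422.6, 159.3, 13.9]
orientation: [3.141, 0.0, -0.032]
ft_force: [-0.6, -0.8, -0.5]
opening: 0.462
grip_force: 0.0
```

```bash
python3 -c "
from h import *
jl()
mv(W(J,[-78,0,9]),[np.pi,0,J[2]])"
```

```text
10.55 jig [-104.5    1.5   13.9] F [-0.6 -0.8 -0.5] rpy [ 3.1415e+00  1.0000e-04 -3.1600e-02]
slide [0.1767 0.0092 0.0327] rot [ 0.      0.     -0.0008]
```

>>> step_arm(
  commands=[
    {"slide": [0.05,0.01,0.033],"rot": [0,0,0],"hand": 0.47},
    {"slide": [0.1,0.01,0.033],"rot": [0,0,0],"hand": 0.47},
    {"slide": [0.14,0.01,0.033],"rot": [0,0,0],"hand": 0.47},
    {"slide": [0.16,0.01,0.033],"rot": [0,0,0],"hand": 0.47},
    {"slide": [0.175,0.01,0.033],"rot": [0,0,0],"hand": 0.47},
    {"slide": [0.19,0.01,0.033],"rot": [0,0,0],"hand": 0.47},
    {"slide": [0.2,0.01,0.033],"rot": [0,0,0],"hand": 0.47},
    {"slide": [0.21,0.01,0.033],"rot": [0,0,0],"hand": 0.47},
    {"slide": [0.22,0.01,0.033],"rot": [0,0,0],"hand": 0.47},
  ],
)

```text
time: 11.68
tcp_pos: [449.9, 156.9, 8.2]
orientation: [3.139, 0.011, -0.031]
ft_force: [-11.7, 3.0, 5.8]
opening: 0.468
grip_force: 6.3
```

```bash
python3 -c "
from h import *
jl()"
```

```text
11.675 jig [-77.1  -0.1   8.2] F [-11.8   2.7   5.8] rpy [ 3.1393  0.0112 -0.0305]
```

>>> step_arm(
  commands=[
    {"slide": [-0.1,0,0],"rot": [0,0,0],"hand": 0.47},
    {"slide": [-0.22,0,-0.03],"rot": [0,0,0],"hand": 0.47},
    {"slide": [-0.22,0.25,-0.03],"rot": [0,0,0],"hand": 0},
    {"slide": [-0.22,0.5,-0.03],"rot": [0,0,0],"hand": 0},
    {"slide": [-0.22,0.52,-0.03],"rot": [0,0,0],"hand": 0},
    {"slide": [-0.22,0.52,-0.03],"rot": [0,0,0],"hand": 0},
    {"slide": [0.05,0.52,-0.01],"rot": [0,0,0],"hand": 0},
    {"slide": [0.33,0.52,-0.01],"rot": [0,0,0],"hand": 0},
    {"slide": [0.33,0.52,-0.01],"rot": [0,0,0],"hand": 0},
    {"slide": [0.33,0.52,-0.01],"rot": [0,0,0],"hand": 0},
  ],
)

```text
time: 12.92
tcp_pos: [501.3, 78.7, 10.1]
orientation: [3.141, 0.002, -0.029]
ft_force: [-0.6, -0.1, -0.3]
opening: 0.003
grip_force: 0.0
```

```bash
python3 -c "
from h import *
jl()
mv(W(J,[-25,-51,9]),[np.pi,0,J[2]])"
```

```text
12.925 jig [-23.5 -76.8  10.1] F [-0.6 -0.1 -0.3] rpy [ 3.1413e+00  2.0000e-03 -2.9200e-02]
slide [-0.0102 -0.1718  0.0076] rot [ 0.0001  0.0006 -0.0001]
```

>>> step_arm(
  commands=[
    {"slide": [-0.01,-0.05,0],"rot": [0,0,0],"hand": 0},
    {"slide": [-0.01,-0.1,0],"rot": [0,0,0],"hand": 0},
    {"slide": [-0.01,-0.13,0],"rot": [0,0,0],"hand": 0},
    {"slide": [-0.01,-0.15,0],"rot": [0,0,0],"hand": 0},
    {"slide": [-0.01,-0.165,0],"rot": [0,0,0],"hand": 0},
    {"slide": [-0.01,-0.175,0],"rot": [0,0,0],"hand": 0},
    {"slide": [-0.01,-0.185,0],"rot": [0,0,0],"hand": 0},
    {"slide": [-0.01,-0.195,0],"rot": [0,0,0],"hand": 0},
    {"slide": [-0.01,-0.195,0],"rot": [0,0,0],"hand": 0},
  ],
)

```text
time: 14.05
tcp_pos: [501.9, 105.3, 10.5]
orientation: [3.138, 0.0, -0.029]
ft_force: [0.9, -9.6, 0.4]
opening: 0.007
grip_force: 4.5
```

>>> step_arm(
  commands=[
    {"slide": [0,0.1,0],"rot": [0,0,0],"hand": 0},
    {"slide": [0,0.2,0],"rot": [0,0,0],"hand": 0},
    {"slide": [-0.1,0.25,-0.4],"rot": [0,0,0],"hand": 0},
    {"slide": [-0.1,0.25,-0.8],"rot": [0,0,0],"hand": 0},
    {"slide": [-0.1,0.25,-1],"rot": [0,0,0],"hand": 0},
    {"slide": [-0.1,0.25,-1],"rot": [0,0,0],"hand": 0},
    {"slide": [-0.1,0.25,-1],"rot": [0,0,0],"hand": 0},
  ],
)

```text
time: 14.92
tcp_pos: [484.8, 69.8, 159.4]
orientation: [3.141, 0.002, -0.031]
ft_force: [-0.1, 1.1, -0.6]
opening: 0.004
grip_force: 0.0
```

Run:
```python
from h import *
jl()
import pickle
m=camera_model("wrist");im=grab_frame("wrist")
p=proj(m,W(J,[[0,0,38]]))[0];print(p)
x0=int(max(0,min(352,p[0]-80)));y0=int(max(0,min(264,p[1]-60)));print(x0,y0)
cv2.imwrite("pics/w5.png",cv2.resize(im[y0:y0+120,x0:x0+160,::-1],(800,600),interpolation=cv2.INTER_CUBIC))
```

```text
14.925 jig [-39.7 -86.2 159.4] F [-0.1  1.1 -0.6] rpy [ 3.1413e+00  2.2000e-03 -3.0800e-02]
[171.02734161 151.95443714]
91 91
```

View pics/w5.png

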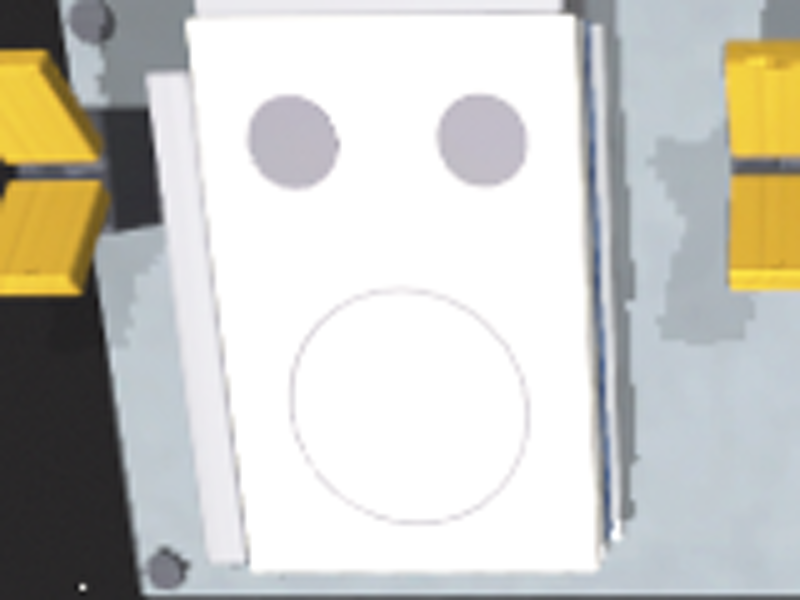

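White sits at both stops (corners (188,18), (577,15), (600,570)). On the right side there is a blue stripe and a bright strip, (590-603) at the top narrowing to (613-620) at the bottom, so the bottom plate may be slightly turned. I'll compare with the predicted home edges.

Run:
```python
from h import *
m=camera_model("wrist");im=grab_frame("wrist");cv2.imwrite("pics/w5raw.png",im[:,:,::-1])
for x in(60,0,-60):
    for z in(6,14,22,30,38): print(x,z,((proj(m,W(J,[[x,-40,z]]))[0]-[90.6,90.6])*5).round(0),end=' ')
    print()
print(((proj(m,W(J,[[60,40,38],[-60,40,38]]))-[90.6,90.6])*5).round(0))
for r in(35,120,300,500): 
    print(r,[tuple(v) for v in im[91+r//5,91+112:91+128]])
```

```text
60 6 [597.  18.] 60 14 [592.  16.] 60 22 [586.  13.] 60 30 [580.  11.] 60 38 [574.   8.] 
0 6 [608. 286.] 0 14 [603. 290.] 0 22 [598. 295.] 0 30 [593. 299.] 0 38 [587. 304.] 
-60 6 [619. 528.] -60 14 [614. 538.] -60 22 [610. 548.] -60 30 [605. 559.] -60 38 [600. 570.] 
[[184.  14.]
 [250. 570.]]
35 [(np.uint8(255), np.uint8(255), np.uint8(255)), (np.uint8(255), np.uint8(255), np.uint8(255)), (np.uint8(247), np.uint8(245), np.uint8(241)), (np.uint8(171), np.uint8(170), np.uint8(167)), (np.uint8(158), np.uint8(158), np.uint8(158)), (np.uint8(115), np.uint8(128), np.uint8(150)), (np.uint8(183), np.uint8(190), np.uint8(203)), (np.uint8(220), np.uint8(221), np.uint8(222)), (np.uint8(180), np.uint8(181), np.uint8(183)), (np.uint8(135), np.uint8(137), np.uint8(140)), (np.uint8(132), np.uint8(138), np.uint8(143)), (np.uint8(164), np.uint8(171), np.uint8(179)), (np.uint8(185), np.uint8(197), np.uint8(202)), (np.uint8(189), np.uint8(203), np.uint8(208)), (np.uint8(190), np.uint8(201), np.uint8(208)), (np.uint8(190), np.uint8(199), np.uint8(208))]
120 [(np.uint8(255), np.uint8(255), np.uint8(25
[... 1520 characters left out ...]
p.uint8(255), np.uint8(255), np.uint8(255)), (np.uint8(255), np.uint8(255), np.uint8(255)), (np.uint8(255), np.uint8(255), np.uint8(255)), (np.uint8(255), np.uint8(255), np.uint8(255)), (np.uint8(255), np.uint8(255), np.uint8(255)), (np.uint8(255), np.uint8(254), np.uint8(254)), (np.uint8(213), np.uint8(210), np.uint8(201)), (np.uint8(143), np.uint8(144), np.uint8(146)), (np.uint8(73), np.uint8(90), np.uint8(127)), (np.uint8(196), np.uint8(200), np.uint8(208)), (np.uint8(217), np.uint8(218), np.uint8(221)), (np.uint8(139), np.uint8(140), np.uint8(143)), (np.uint8(129), np.uint8(135), np.uint8(139)), (np.uint8(185), np.uint8(195), np.uint8(201)), (np.uint8(194), np.uint8(205), np.uint8(211))]
```

Plate 1's bright top shows about 1.5-2 mm beyond home all along its side, because the finger backs taper. The x taps used the vertical finger faces and worked. I'll turn the tool 90° and tap the right side with those same faces.

```bash
python3 -c "
from h import *
mv(W(J,[-29,-88,110]),[np.pi,0,J[2]+np.pi/2])"
```

```text
slide [0.0735 0.0129 0.3256] rot [-0.0007  0.001  -0.5005]
```

>>> step_arm(
  commands=[
    {"slide": [0.07,0.013,0.1],"rot": [0,0,-0.5],"hand": 0.3},
    {"slide": [0.07,0.013,0.1],"rot": [0,0,-0.5],"hand": 0.3},
    {"slide": [0.07,0.013,0.1],"rot": [0,0,-0.5],"hand": 0.3},
    {"slide": [0.07,0.013,0.1],"rot": [0,0,-0.5],"hand": 0.3},
    {"slide": [0.07,0.013,0.1],"rot": [0,0,-0.5],"hand": 0.3},
    {"slide": [0.07,0.013,0.1],"rot": [0,0,-0.5],"hand": 0.3},
    {"slide": [0.07,0.013,0.1],"rot": [0,0,-0.5],"hand": 0.3},
    {"slide": [0.07,0.013,0.2],"rot": [0,0,-0.5],"hand": 0.3},
    {"slide": [0.07,0.013,0.33],"rot": [0,0,-0.5],"hand": 0.3},
    {"slide": [0.07,0.013,0.33],"rot": [0,0,-0.5],"hand": 0.3},
  ],
)

```text
time: 16.27
tcp_pos: [494.3, 67.8, 108.6]
orientation: [-3.136, 0.001, 1.54]
ft_force: [-0.6, -0.2, 0.5]
opening: 0.299
grip_force: 0.0
```

```bash
python3 -c "
from h import *
jl()
mv(W(J,[-29,-88,8.5]),[np.pi,0,J[2]+np.pi/2])"
```

```text
16.275 jig [-30.1 -87.9 108.6] F [-0.6 -0.2  0.5] rpy [-3.1356e+00  9.0000e-04  1.5397e+00]
slide [-2.000e-04  1.150e-02  6.676e-01] rot [-0.0019  0.0003 -0.0007]
```

>>> step_arm(
  commands=[
    {"slide": [0,0,0.35],"rot": [0,0,0],"hand": 0.3},
    {"slide": [0,0,0.6],"rot": [0,0,0],"hand": 0.3},
    {"slide": [0,0,0.66],"rot": [0,0,0],"hand": 0.3},
    {"slide": [0,0,0.66],"rot": [0,0,0],"hand": 0.3},
    {"slide": [0.06,0,0.66],"rot": [0,0,0],"hand": 0.3},
    {"slide": [0.1,0,0.66],"rot": [0,0,0],"hand": 0.3},
    {"slide": [0.13,0,0.66],"rot": [0,0,0],"hand": 0.3},
    {"slide": [0.15,0,0.66],"rot": [0,0,0],"hand": 0.3},
    {"slide": [0.17,0,0.66],"rot": [0,0,0],"hand": 0.3},
    {"slide": [0.185,0,0.66],"rot": [0,0,0],"hand": 0.3},
  ],
)

```text
time: 17.52
tcp_pos: [497.1, 95.9, 12.0]
orientation: [-3.142, 0.0, 1.541]
ft_force: [-0.0, 0.3, 0.5]
opening: 0.298
grip_force: 0.0
```

>>> step_arm(
  commands=[
    {"slide": [0.01,0,0],"rot": [0,0,0],"hand": 0.3},
    {"slide": [0.02,0,0],"rot": [0,0,0],"hand": 0.3},
    {"slide": [0.03,0,0],"rot": [0,0,0],"hand": 0.3},
    {"slide": [0.03,0,0],"rot": [0,0,0],"hand": 0.3},
  ],
)

```text
time: 18.02
tcp_pos: [496.7, 99.0, 11.9]
orientation: [-3.141, 0.002, 1.542]
ft_force: [-0.5, -7.7, 2.0]
opening: 0.295
grip_force: 3.7
```

```bash
python3 -c "
from h import *
jl()"
```

```text
18.025 jig [-28.6 -56.7  11.9] F [-0.3 -7.7  2. ] rpy [-3.1405e+00  2.4000e-03  1.5416e+00]
```

>>> step_arm(
  commands=[
    {"slide": [-0.06,0,0],"rot": [0,0,0],"hand": 0.3},
    {"slide": [-0.06,0,0.024],"rot": [0,0,0],"hand": 0.3},
    {"slide": [-0.03,0,0.024],"rot": [0,0,0],"hand": 0.3},
    {"slide": [-0.01,0,0.024],"rot": [0,0,0],"hand": 0.3},
    {"slide": [0.01,0,0.024],"rot": [0,0,0],"hand": 0.3},
    {"slide": [0.02,0,0.024],"rot": [0,0,0],"hand": 0.3},
    {"slide": [0.03,0,0.024],"rot": [0,0,0],"hand": 0.3},
    {"slide": [0.03,0,0.024],"rot": [0,0,0],"hand": 0.3},
  ],
)

```text
time: 19.02
tcp_pos: [497.4, 99.0, 8.5]
orientation: [-3.141, 0.01, 1.545]
ft_force: [1.6, -28.4, 2.7]
opening: 0.3
grip_force: 14.0
```

```bash
python3 -c "
from h import *
jl()"
```

```text
19.025 jig [-28.  -56.6   8.5] F [  2.4 -28.3   2.7] rpy [-3.1412  0.01    1.5454]
```

>>> step_arm(
  commands=[
    {"slide": [-0.1,0,0],"rot": [0,0,0],"hand": 0.3},
    {"slide": [-0.25,0,0],"rot": [0,0,0],"hand": 0.3},
    {"slide": [-0.3,0,-0.4],"rot": [0,0,0],"hand": 0.3},
    {"slide": [-0.3,0,-0.8],"rot": [0,0,0],"hand": 0.3},
    {"slide": [-0.6,0,-1],"rot": [0,0,0],"hand": 1},
    {"slide": [-0.8,0,-1],"rot": [0,0,0],"hand": 1},
    {"slide": [-0.8,0,-1],"rot": [0,0,0],"hand": 1},
  ],
)

```text
time: 19.9
tcp_pos: [493.8, -16.1, 158.9]
orientation: [3.14, -0.0, 1.538]
ft_force: [-0.3, 0.0, 0.6]
opening: 0.595
grip_force: 0.0
```

Run:
```python
from h import *
jl()
m=camera_model("wrist");im=grab_frame("wrist")
p=proj(m,W(J,[[0,-20,38]]))[0]
x0=int(max(0,min(352,p[0]-80)));y0=int(max(0,min(264,p[1]-60)));print(p,x0,y0)
cv2.imwrite("pics/w6.png",cv2.resize(im[y0:y0+120,x0:x0+160,::-1],(800,600),interpolation=cv2.INTER_CUBIC))
o=np.array([x0-.4,y0-.4])
for x in(60,0,-60): print(x,((proj(m,W(J,[[x,-40,z] for z in(6,14,22,30,38)]))-o)*5).round(0).tolist())
```

```text
19.9 jig [ -28.3 -171.8  158.9] F [-0.4  0.   0.6] rpy [ 3.1405e+00 -3.0000e-04  1.5380e+00]
[281.21600399  36.91291297] 201 0
60 [[658.0, 326.0], [668.0, 320.0], [680.0, 313.0], [691.0, 306.0], [704.0, 299.0]]
0 [[386.0, 325.0], [389.0, 319.0], [393.0, 312.0], [397.0, 305.0], [401.0, 298.0]]
-60 [[112.0, 327.0], [109.0, 320.0], [105.0, 314.0], [101.0, 307.0], [96.0, 299.0]]
```

View pics/w6.png

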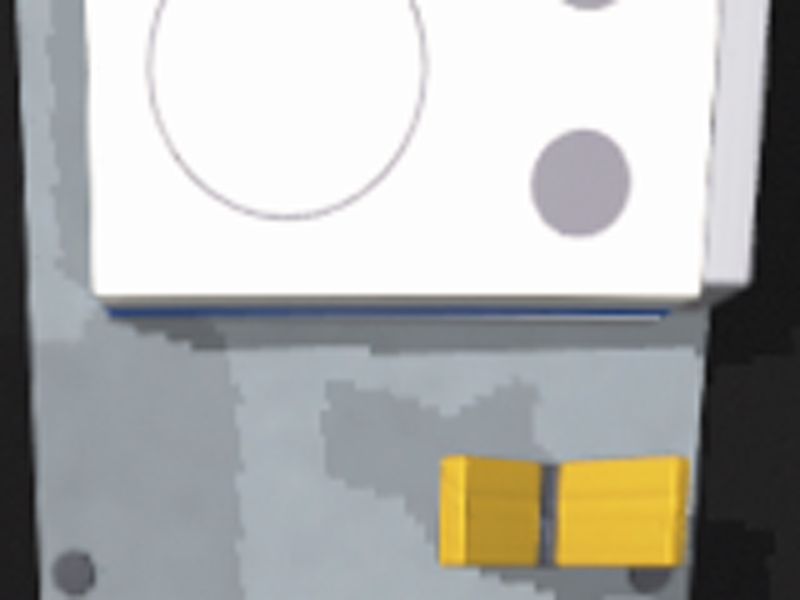

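Plates 2-4 are now flush and plate 1 is nearly so. A thin bright wedge at (460-665, 317) shows it sticking out by about 0.5 mm at its +x end. One more tap as close to the +x end as the saddle allows.

```bash
python3 -c "
from h import *
mv(W(J,[-13,-80,60]),[np.pi,0,J[2]+np.pi/2])
mv(W(J,[-13,-56.6,8.5]),[np.pi,0,J[2]+np.pi/2])"
```

```text
slide [0.6052 0.1017 0.6569] rot [ 0.     -0.0003 -0.0009]
slide [0.761  0.1012 1.0003] rot [ 0.     -0.0003 -0.0009]
```

>>> step_arm(
  commands=[
    {"slide": [0,0.1,0],"rot": [0,0,0],"hand": 0},
    {"slide": [0.2,0.1,0.1],"rot": [0,0,0],"hand": 0},
    {"slide": [0.55,0.1,0.4],"rot": [0,0,0],"hand": 0},
    {"slide": [0.58,0.1,0.8],"rot": [0,0,0],"hand": 0},
    {"slide": [0.58,0.1,1],"rot": [0,0,0],"hand": 0},
    {"slide": [0.62,0.1,1],"rot": [0,0,0],"hand": 0},
    {"slide": [0.68,0.1,1],"rot": [0,0,0],"hand": 0},
    {"slide": [0.72,0.1,1],"rot": [0,0,0],"hand": 0},
    {"slide": [0.74,0.1,1],"rot": [0,0,0],"hand": 0},
    {"slide": [0.755,0.1,1],"rot": [0,0,0],"hand": 0},
  ],
)

```text
time: 21.2
tcp_pos: [512.2, 97.8, 8.4]
orientation: [3.142, 0.0, 1.541]
ft_force: [0.8, -1.0, 0.3]
opening: 0.004
grip_force: 0.0
```

```bash
python3 -c "
from h import *
jl()"
```

```text
21.2 jig [-13.2 -57.4   8.4] F [ 0.8 -1.   0.3] rpy [3.1415e+00 1.0000e-04 1.5407e+00]
```

>>> step_arm(
  commands=[
    {"slide": [0.01,0,0],"rot": [0,0,-0.01],"hand": 0},
    {"slide": [0.02,0,0],"rot": [0,0,-0.01],"hand": 0},
    {"slide": [0.03,0,0],"rot": [0,0,-0.01],"hand": 0},
    {"slide": [0.04,0,0],"rot": [0,0,-0.01],"hand": 0},
    {"slide": [0.04,0,0],"rot": [0,0,-0.01],"hand": 0},
  ],
)

```text
time: 21.82
tcp_pos: [512.6, 98.4, 8.6]
orientation: [3.141, 0.008, 1.576]
ft_force: [3.0, -21.5, 1.0]
opening: 0.0
grip_force: 10.7
```

>>> step_arm(
  commands=[
    {"slide": [-0.1,0,0],"rot": [0,0,0],"hand": 0},
    {"slide": [-0.2,-0.1,0],"rot": [0,0,0],"hand": 0},
    {"slide": [-0.25,-0.1,-0.4],"rot": [0,0,0],"hand": 0},
    {"slide": [-0.35,-0.1,-0.8],"rot": [0,0,0],"hand": 0.3},
    {"slide": [-0.7,-0.1,-1],"rot": [0,0,0],"hand": 1},
    {"slide": [-0.78,-0.1,-1],"rot": [0,0,0],"hand": 1},
    {"slide": [-0.78,-0.1,-1],"rot": [0,0,0],"hand": 1},
  ],
)

```text
time: 22.7
tcp_pos: [496.6, -13.7, 157.7]
orientation: [-3.14, -0.001, 1.57]
ft_force: [-0.1, -0.2, -0.4]
opening: 0.415
grip_force: 0.0
```

Run:
```python
from h import *
jl()
m=camera_model("wrist");im=grab_frame("wrist")
p=proj(m,W(J,[[0,-40,38]]))[0]
x0=int(max(0,min(352,p[0]-80)));y0=int(max(0,p[1]-15));print(p,x0,y0)
cv2.imwrite("pics/w7.png",cv2.resize(im[y0:y0+40,x0:x0+160,::-1],(800,200),interpolation=cv2.INTER_CUBIC))
o=np.array([x0-.4,y0-.4])
for x in(60,0,-60): print(x,((proj(m,W(J,[[x,-40,z] for z in(6,14,22,30,38)]))-o)*5).round(0).tolist())
s=state();print(s['qpos'].round(2))
```

```text
22.7 jig [ -25.5 -169.3  157.7] F [-0.1 -0.2 -0.4] rpy [-3.1400e+00 -9.0000e-04  1.5702e+00]
[282.53115918  62.59782054] 202 47
60 [[661.0, 116.0], [671.0, 111.0], [683.0, 105.0], [695.0, 98.0], [707.0, 92.0]]
0 [[389.0, 106.0], [393.0, 100.0], [396.0, 94.0], [400.0, 87.0], [405.0, 80.0]]
-60 [[115.0, 98.0], [112.0, 92.0], [108.0, 85.0], [104.0, 78.0], [99.0, 71.0]]
[-0.05  0.24  1.83  0.    1.07 -0.05]
```

View pics/w7.png

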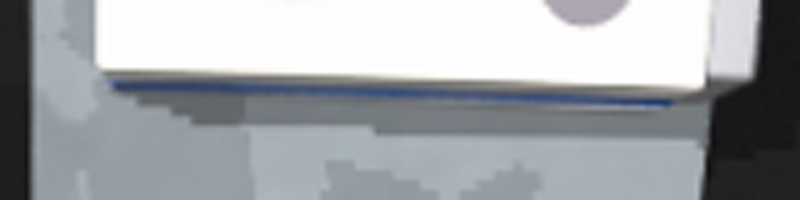

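The wedge is practically gone, so all the plate edges line up. Now the bar: I'll grasp it square to its axis, close to the fingertips, with the axis 13 mm behind the TCP so the tips clear the stack.

```bash
cat >> h.py <<'E'
def grasp(off,lift):
    """rotation and TCP; off = TCP beyond bar axis"""
    h=np.array([np.cos(S[2]),np.sin(S[2]),0]);c,s=np.cos(np.pi/6),.5
    x=c*h+[0,0,s]; z=s*h-[0,0,c]; y=np.cross(z,x)
    return np.array([S[0],S[1],90])+z*(off-lift), R.from_matrix(np.c_[x,y,z]).as_euler('xyz')
E
python3 -c "
from h import *
p,r=grasp(13,100);print(p,r)
mv(p,r); q,_=grasp(13,0);print(q)"
```

```text
[ 554.244566   -236.34866237  165.34421013] [ 3.14159265 -0.52359878  1.278     ]
slide [-1.4889  0.3847 -0.0569] rot [-0.0253  0.1653  0.0909]
[ 568.67609933 -188.47663666   78.74166975]
```

>>> step_arm(
  commands=[
    {"slide": [-0.35,0.1,-0.3],"rot": [0,0,0],"hand": 0.5},
    {"slide": [-0.75,0.2,-0.3],"rot": [0,0,0],"hand": 0.5},
    {"slide": [-0.9,0.25,-0.3],"rot": [-0.008,0.052,0.028],"hand": 0.5},
    {"slide": [-1,0.38,-0.3],"rot": [-0.016,0.104,0.057],"hand": 0.5},
    {"slide": [-1,0.38,-0.3],"rot": [-0.0253,0.1653,0.0909],"hand": 0.5},
    {"slide": [-1,0.38,-0.3],"rot": [-0.0253,0.1653,0.0909],"hand": 0.5},
  ],
)

```text
time: 23.5
tcp_pos: [553.7, -163.7, 200.6]
orientation: [-3.138, -0.526, 1.275]
ft_force: [0.3, -0.1, -0.3]
opening: 0.498
grip_force: 0.0
```

```bash
python3 -c "
from h import *
s=state();print(s['time'],s['tcp_pos'],s['orientation'])
p,r=grasp(13,80)
mv(p,r)"
```

```text
23.5 [ 553.68557837 -163.72990719  200.55397463] [-3.13807755 -0.52561361  1.27481675]
slide [-0.5177  0.1449  0.1041] rot [-0.0006 -0.0006 -0.0009]
```

>>> step_arm(
  commands=[
    {"slide": [-0.25,0.145,0.02],"rot": [0,0,0],"hand": 0.5},
    {"slide": [-0.518,0.145,0.1],"rot": [0,0,-0.001],"hand": 0.5},
    {"slide": [-0.518,0.145,0.1],"rot": [0,0,-0.001],"hand": 0.5},
    {"slide": [-0.518,0.145,0.1],"rot": [0,0,-0.001],"hand": 0.5},
  ],
)

```text
time: 24.0
tcp_pos: [559.1, -225.0, 152.3]
orientation: [3.136, -0.524, 1.286]
ft_force: [-0.4, 0.2, -0.5]
opening: 0.503
grip_force: 0.0
```

Run:
```python
from h import *
s=state();print(s['time'],s['tcp_pos'],s['orientation'])
p,r=grasp(13,0)
mv(p,r)
m=camera_model("wrist");im=grab_frame("wrist");cv2.imwrite("pics/w8.png",cv2.resize(im[:,:,::-1],(800,600),interpolation=cv2.INTER_CUBIC))
h=R.from_euler('z',S[2]).apply([.866,0,0])+[0,0,.5]
print("pred bar -20,0,20,100 ",(proj(m,[np.array([S[0],S[1],90])+h*t for t in(-20,0,20,100)])/.64).round(0).tolist())
```

```text
24.0 [ 559.05062106 -225.02578139  152.30067164] [ 3.13627629 -0.52382946  1.28645999]
slide [-0.0272 -0.0097  0.5506] rot [ 0.0003 -0.0001  0.0023]
pred bar -20,0,20,100  [[392.0, 354.0], [392.0, 323.0], [392.0, 291.0], [393.0, 146.0]]
```

View pics/w8.png

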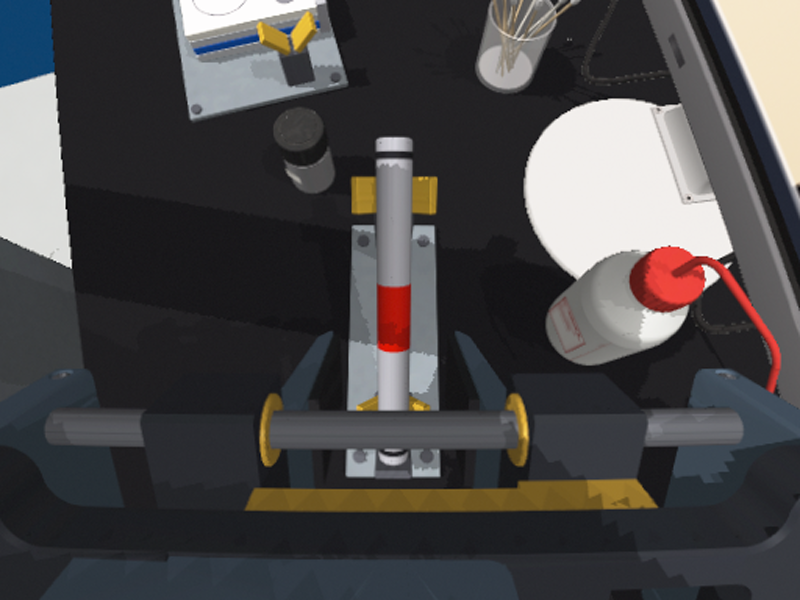

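The bar axis is at column 394 (predicted 392), the red band at rows 286-351, and it sits centred between the fingers. Descend and grip.

>>> step_arm(
  commands=[
    {"slide": [-0.027,-0.008,0.2],"rot": [0,0,0.002],"hand": 0.5},
    {"slide": [-0.027,-0.008,0.4],"rot": [0,0,0.002],"hand": 0.5},
    {"slide": [-0.027,-0.008,0.5],"rot": [0,0,0.002],"hand": 0.5},
    {"slide": [-0.027,-0.008,0.55],"rot": [0,0,0.002],"hand": 0.5},
    {"slide": [-0.027,-0.008,0.55],"rot": [0,0,0.002],"hand": 0.5},
  ],
  grip_force=30,
)

```text
time: 24.68
tcp_pos: [568.7, -190.4, 78.7]
orientation: [3.139, -0.523, 1.278]
ft_force: [0.6, -0.1, 0.2]
opening: 0.5
grip_force: 0.0
```

```bash
python3 -c "
from h import *
s=state();print(s['time'],s['tcp_pos'],s['orientation'],s['ft_force'])
p,r=grasp(13,0)
mv(p,r)"
```

```text
24.675 [ 568.69899855 -190.37822168   78.71029925] [ 3.13907743 -0.52321426  1.27798408] [ 0.56053425 -0.06885408  0.15292282]
slide [ 0.0106 -0.0038  0.0059] rot [ 0.0008  0.0001 -0.    ]
```

Close (with the small centring shift), then lift along the normal.

>>> step_arm(
  commands=[
    {"slide": [0.01,-0.004,0],"rot": [0,0,0],"hand": 0},
    {"slide": [0.01,-0.004,0],"rot": [0,0,0],"hand": 0},
    {"slide": [0.01,-0.004,0],"rot": [0,0,0],"hand": 0},
    {"slide": [0.01,-0.004,0],"rot": [0,0,0],"hand": 0},
    {"slide": [0.01,-0.004,0],"rot": [0,0,0],"hand": 0},
  ],
)

```text
time: 25.3
tcp_pos: [569.5, -190.0, 79.6]
orientation: [3.136, -0.523, 1.278]
ft_force: [4.4, -2.7, 1.8]
opening: 0.209
grip_force: 30.0
```

>>> step_arm(
  commands=[
    {"slide": [0,0,-0.05],"rot": [0,0,0],"hand": 0},
    {"slide": [0,0,-0.2],"rot": [0,0,0],"hand": 0},
    {"slide": [0,0,-0.5],"rot": [0,0,0],"hand": 0},
    {"slide": [0,0,-0.8],"rot": [0,0,0],"hand": 0},
    {"slide": [0,0,-0.8],"rot": [0,0,0],"hand": 0},
  ],
)

```text
time: 25.92
tcp_pos: [550.3, -248.5, 184.8]
orientation: [3.136, -0.521, 1.278]
ft_force: [0.8, -0.4, -2.7]
opening: 0.207
grip_force: 30.0
```

```bash
python3 -c "
from h import *
s=state();print(s['time'],s['tcp_pos'],s['orientation'],s['ft_force'])
mv([550,-100,200],[np.pi,0,J[2]+np.pi/2])"
```

```text
25.925 [ 550.319146   -248.54992008  184.8460843 ] [ 3.13643085 -0.52053773  1.27750759] [ 0.81308771 -0.35090804 -2.67067247]
slide [ 0.8722 -0.2903  0.3821] rot [ 0.0235 -0.1645 -0.0826]
```

>>> step_arm(
  commands=[
    {"slide": [0.22,-0.07,0.05],"rot": [0.006,-0.041,-0.02],"hand": 0},
    {"slide": [0.44,-0.14,0.15],"rot": [0.012,-0.082,-0.041],"hand": 0},
    {"slide": [0.65,-0.21,0.25],"rot": [0.018,-0.123,-0.062],"hand": 0},
    {"slide": [0.872,-0.29,0.38],"rot": [0.0235,-0.1645,-0.0826],"hand": 0},
    {"slide": [0.872,-0.29,0.38],"rot": [0.0235,-0.1645,-0.0826],"hand": 0},
    {"slide": [0.872,-0.29,0.38],"rot": [0.0235,-0.1645,-0.0826],"hand": 0},
  ],
)

```text
time: 26.68
tcp_pos: [548.5, -97.1, 197.0]
orientation: [-3.135, -0.004, 1.545]
ft_force: [0.6, -0.4, -3.0]
opening: 0.216
grip_force: 30.0
```

```bash
python3 -c "
from h import *
jl()
mv(W(J,[30,-7,150]),[np.pi,0,J[2]+np.pi/2])"
```

```text
26.675 jig [  28.8 -251.2  197. ] F [ 0.7 -0.4 -3. ] rpy [-3.1346 -0.0043  1.5448]
slide [1.6267 0.015  0.3203] rot [-0.0022 -0.0014  0.001 ]
```

>>> step_arm(
  commands=[
    {"slide": [0.35,0,0],"rot": [0,0,0],"hand": 0},
    {"slide": [0.7,0,0],"rot": [0,0,0],"hand": 0},
    {"slide": [1,0,0.05],"rot": [-0.002,-0.001,0.001],"hand": 0},
    {"slide": [1,0,0.05],"rot": [-0.002,-0.001,0.001],"hand": 0},
  ],
)

```text
time: 27.18
tcp_pos: [553.1, 52.4, 190.1]
orientation: [-3.141, -0.001, 1.54]
ft_force: [-0.7, -0.7, -2.8]
opening: 0.212
grip_force: 30.0
```

>>> step_arm(
  commands=[
    {"slide": [0.3,0,0.1],"rot": [0,0,0],"hand": 0},
    {"slide": [0.55,0.01,0.2],"rot": [0,0,0],"hand": 0},
    {"slide": [0.627,0.015,0.27],"rot": [0,0,0],"hand": 0},
    {"slide": [0.627,0.015,0.27],"rot": [0,0,0],"hand": 0},
    {"slide": [0.627,0.015,0.27],"rot": [0,0,0],"hand": 0},
  ],
)

```text
time: 27.8
tcp_pos: [559.9, 143.9, 151.7]
orientation: [3.137, 0.0, 1.538]
ft_force: [-0.0, 0.2, -2.7]
opening: 0.216
grip_force: 30.0
```

Run:
```python
from h import *
jl()
mv(W(J,[30,-7,60]),[np.pi,0,J[2]+np.pi/2])
m=camera_model("wrist");im=grab_frame("wrist");cv2.imwrite("pics/w9.png",cv2.resize(im[:,:,::-1],(800,600),interpolation=cv2.INTER_CUBIC))
s=state();Rt=R.from_euler('xyz',s['orientation'])
print((proj(m,[s['tcp_pos']+Rt.apply([t,0,-13-10]) for t in(-20,0,20,96)])/.64).round(0).tolist())
print("saddle grooves top",(proj(m,W(J,[[30,58,48],[30,78,48],[30,-72,48]]))/.64).round(0).tolist())
```

```text
27.8 jig [ 33.2  -9.9 151.7] F [-0.   0.2 -2.7] rpy [3.1375e+00 2.0000e-04 1.5378e+00]
slide [ 0.0194 -0.0242  0.6112] rot [ 0.0013  0.0001 -0.0013]
[[396.0, 437.0], [396.0, 393.0], [396.0, 344.0], [397.0, 126.0]]
saddle grooves top [[389.0, 197.0], [388.0, 164.0], [390.0, 384.0]]
```

View pics/w9.png

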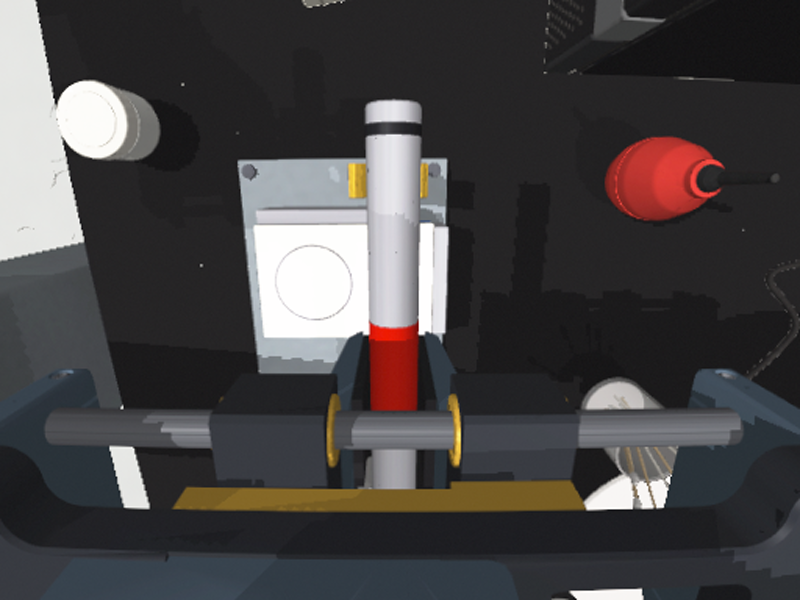

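The bar hangs over the jig with the band's upper edge at row 325 (predicted 344) and its end at about row 100. It therefore seems held off-centre along the tool's x, so I'll fit the offset and height.

Run:
```python
from h import *
m=camera_model("wrist");im=grab_frame("wrist").astype(int)
s=state();Rt=R.from_euler('xyz',s['orientation']);T=s['tcp_pos'];print(T,s['orientation'])
print("col",[ (r,im[r,252].tolist()) for r in list(range(60,70))+list(range(76,90,2))+list(range(205,213))+list(range(258,268))])
for r in (75,120,180,230): print(r,[c for c in range(225,280) if abs(im[r,c]-im[r,c-1]).sum()>60])
for h in(9,13,17):
  for t in(0,4,8):
    print(h,t,proj(m,[T+Rt.apply([t+a,0,-h-10]) for a in(-20,20,100)])[:,1].round(1), proj(m,[T+Rt.apply([t+100,b,-h]) for b in(-10,10)])[:,0].round(1))
```

```text
[560.02367635 144.40272408 152.06478676] [ 3.13671436e+00 -3.99643831e-04  1.53802724e+00]
col [(60, [38, 36, 38]), (61, [37, 36, 37]), (62, [38, 36, 37]), (63, [91, 90, 94]), (64, [186, 184, 190]), (65, [226, 227, 231]), (66, [229, 229, 233]), (67, [230, 230, 234]), (68, [230, 230, 234]), (69, [230, 230, 234]), (76, [230, 230, 234]), (78, [85, 84, 89]), (80, [54, 53, 58]), (82, [53, 53, 58]), (84, [54, 53, 58]), (86, [230, 230, 234]), (88, [230, 230, 234]), (205, [209, 208, 215]), (206, [209, 208, 215]), (207, [210, 209, 216]), (208, [209, 208, 214]), (209, [193, 170, 175]), (210, [228, 70, 66]), (211, [232, 27, 9]), (212, [232, 27, 9]), (258, [158, 22, 11]), (259, [159, 24, 13]), (260, [159, 24, 15]), (261, [157, 22, 11]), (262, [127, 31, 26]), (263, [54, 55, 58]), (264, [65, 63, 68]), (265, [71, 72, 75]), (266, [78, 78, 83]), (267, [97, 99, 104])]
75 [233, 234, 235, 270]
120 [227, 234, 235, 236, 269, 270, 273, 274]
180 [236, 268, 276]
230 [267]
9 0 [276.  217.8  73.1] [235.4 271.6]
9 4 [270.6 211.5  64.8] [235.3 271.7]
9 8 [265.  205.1  56.4] [235.2 271.8]
13 0 [279.6 220.3  71.9] [235.  272.1]
13 4 [274.1 213.9  63.4] [234.9 272.3]
13 8 [268.5 207.3  54.8] [234.7 272.4]
17 0 [283.5 223.   70.7] [234.5 272.7]
17 4 [277.8 216.4  62. ] [234.4 272.8]
17 8 [272.1 209.7  53. ] [234.3 272.9]
```

The fit gives the bar's middle about 5 mm ahead of the TCP along +y and its axis about 9 mm behind the tip, so I'll aim the TCP at jig y = -12.

```bash
python3 -c "
from h import *
jl()
mv(W(J,[30,-12,62]),[np.pi,0,J[2]+np.pi/2])"
```

```text
27.9 jig [ 33.3  -9.4 152.1] F [-0.7 -0.  -2.9] rpy [ 3.1367e+00 -4.0000e-04  1.5380e+00]
slide [-0.0174 -0.0249  0.6003] rot [ 0.0016 -0.0001 -0.0012]
```

>>> step_arm(
  commands=[
    {"slide": [-0.017,-0.024,0.25],"rot": [0.001,0,-0.001],"hand": 0},
    {"slide": [-0.017,-0.024,0.5],"rot": [0.001,0,-0.001],"hand": 0},
    {"slide": [-0.017,-0.024,0.58],"rot": [0.001,0,-0.001],"hand": 0},
    {"slide": [-0.017,-0.024,0.58],"rot": [0.001,0,-0.001],"hand": 0},
    {"slide": [-0.017,-0.024,0.58],"rot": [0.001,0,-0.001],"hand": 0},
  ],
)

```text
time: 28.52
tcp_pos: [557.6, 143.5, 66.1]
orientation: [3.138, -0.001, 1.543]
ft_force: [0.2, 0.6, -3.6]
opening: 0.213
grip_force: 30.0
```

```bash
python3 -c "
from h import *
jl()
mv(W(J,[30,-12,49]),[np.pi,0,J[2]+np.pi/2])"
```

```text
28.525 jig [ 31.  -10.4  66.1] F [ 0.2  0.6 -3.6] rpy [ 3.1375e+00 -1.4000e-03  1.5427e+00]
slide [-0.0109 -0.0069  0.114 ] rot [ 0.0013 -0.0004  0.0003]
```

>>> step_arm(
  commands=[
    {"slide": [-0.01,-0.006,0.03],"rot": [0.001,0,0],"hand": 0},
    {"slide": [-0.01,-0.006,0.06],"rot": [0.001,0,0],"hand": 0},
    {"slide": [-0.01,-0.006,0.08],"rot": [0.001,0,0],"hand": 0},
    {"slide": [-0.01,-0.006,0.08],"rot": [0.001,0,0],"hand": 0},
  ],
)

```text
time: 29.02
tcp_pos: [555.1, 141.9, 52.1]
orientation: [-3.139, -0.0, 1.543]
ft_force: [0.4, 0.0, -3.9]
opening: 0.211
grip_force: 30.0
```

>>> step_arm(
  commands=[
    {"slide": [0,0,0.01],"rot": [0,0,0],"hand": 0},
    {"slide": [0,0,0.02],"rot": [0,0,0],"hand": 0},
    {"slide": [0,0,0.02],"rot": [0,0,0],"hand": 0},
  ],
)

```text
time: 29.4
tcp_pos: [556.5, 142.1, 50.0]
orientation: [3.141, -0.001, 1.543]
ft_force: [2.6, -0.6, -0.3]
opening: 0.21
grip_force: 30.0
```

```bash
python3 -c "
from h import *
jl()"
```

```text
29.4 jig [ 29.9 -11.9  50. ] F [ 2.6 -0.5 -0.3] rpy [ 3.1413e+00 -1.1000e-03  1.5430e+00]
```

>>> step_arm(
  commands=[
    {"slide": [0,0,0.005],"rot": [0,0,0],"hand": 0},
    {"slide": [0,0,0.008],"rot": [0,0,0],"hand": 0},
    {"slide": [0,0,0.008],"rot": [0,0,0],"hand": 0},
  ],
)

```text
time: 29.78
tcp_pos: [557.0, 142.1, 49.4]
orientation: [3.14, -0.001, 1.543]
ft_force: [3.2, -0.1, 4.9]
opening: 0.211
grip_force: 30.0
```

>>> step_arm(
  commands=[
    {"slide": [0,0,0],"rot": [0,0,0],"hand": 0.3},
    {"slide": [0,0,0],"rot": [0,0,0],"hand": 0.5},
    {"slide": [0,0,0],"rot": [0,0,0],"hand": 0.5},
    {"slide": [0,0,0],"rot": [0,0,0],"hand": 0.5},
    {"slide": [0,0,-0.3],"rot": [0,0,0],"hand": 0.5},
    {"slide": [0,0,-0.7],"rot": [0,0,0],"hand": 0.5},
    {"slide": [-0.3,0,-1],"rot": [0,0,0],"hand": 0.5},
    {"slide": [-0.5,0,-1],"rot": [0,0,0],"hand": 0.5},
    {"slide": [-0.5,0,-1],"rot": [0,0,0],"hand": 0.5},
    {"slide": [-0.5,0,-1],"rot": [0,0,0],"hand": 0.5},
  ],
)

```text
time: 31.02
tcp_pos: [553.2, 67.3, 197.6]
orientation: [-3.138, -0.001, 1.543]
ft_force: [-0.0, -0.5, -0.2]
opening: 0.499
grip_force: 0.0
```

Run:
```python
from h import *
jl()
m=camera_model("wrist");im=grab_frame("wrist");cv2.imwrite("pics/w10.png",cv2.resize(im[:,:,::-1],(800,600),interpolation=cv2.INTER_CUBIC))
for y in(93,13,-27,-107): print(y,(proj(m,W(J,[[30,y,68]]))/.64).round(0).tolist(), proj(m,W(J,[[30,y,68]])).round(1).tolist())
print("saddle tops",(proj(m,W(J,[[54,58,65],[54,78,65],[54,-72,65],[6,-72,65],[6,-92,65]]))/.64).round(0).tolist())
a=im.astype(int);k=(a[:,:,0]>120)&(a[:,:,1]<60)&(a[:,:,2]<60)
p=np.argwhere(k);c=int(proj(m,W(J,[[30,-7,68]]))[0][0])
print("red rows by col",[(cc,np.flatnonzero(k[100:,cc])[[0,-1]]+100) for cc in range(c-12,c+13,4) if k[100:,cc].any()])
```

```text
31.025 jig [ 28.7 -86.7 197.6] F [-0.  -0.5 -0.2] rpy [-3.1380e+00 -1.0000e-03  1.5426e+00]
93 [[398.0, 13.0]] [[254.6, 8.4]]
13 [[398.0, 147.0]] [[254.4, 94.0]]
-27 [[397.0, 208.0]] [[254.4, 133.0]]
-107 [[397.0, 318.0]] [[254.2, 203.3]]
saddle tops [[435.0, 75.0], [435.0, 41.0], [430.0, 271.0], [364.0, 271.0], [365.0, 297.0]]
red rows by col [(246, array([100, 131])), (250, array([100, 131])), (254, array([100, 131])), (258, array([100, 131])), (262, array([100, 131]))]
```

View pics/w10.png

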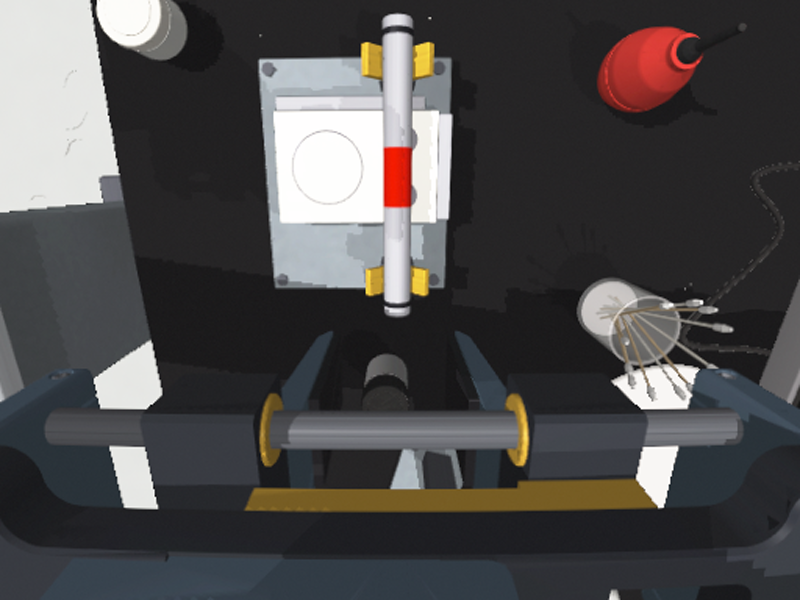

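The bar lies level in both brass saddles. Its red band is at rows 147-207 (predicted 147-208) and its ends at rows 13 and 317 (predicted 13 and 318). The stack is still square, so I'm handing in.

```bash
python3 -c "
from station import *
print(hand_in())"
```

```text
the job is handed in; nothing more can be done
None
```

The job is handed in at about 31 s: the stack is square against both stops (bottom plate to within about 0.3 mm by eye in the last close-up), and the keeper bar lies level in both brass saddles with its red band centred to about 1 mm.

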